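Stow the slide box in the tray under the bench riser

ROBOT

A 6-joint arm with a two-finger parallel gripper is mounted at the origin on a cart in front of the work surface, level with it; the furniture and walls round the work are solid. World frame = base frame: x ahead of the robot, y to its left, z up, the work surface at z = 0. Lengths are in m, angles in rad, forces in N, time in s.
With the tool pointing down it reaches from about 0.325 to 0.925 m from the base axis. Payload 3.1 kg.
Tool frame: the origin (TCP) lies on the centre line of the jaws, within the pads' length; the fingertips stand 25 mm ahead of it and the grasp point (between the pads) lies 6 mm ahead of it; z points along the fingers, x is the direction in which the jaws open and shut, and the axes are right-handed (so a half turn about z gives the same grasp; the last joint's range is limited). The gripper opens to 85 mm and grips with 20 to 120 N. Pads are 22 mm wide; open, the fingers measure 114 mm over their backs; the gripper's body (76 mm by 85 mm) begins 54 mm behind the grasp point. The pads swing forward as they close: fully open they stand 13 mm farther back than shut.
Start: joints at [-1.222, 0.217, 1.613, -0, 1.311, -0.112], TCP at [0.278, -0.56, 0.256] pointing down, gripper open.
Joint ranges: [-2.75, 2.75], [-0.78, 2.1], [0.31, 2.55], [-1.13, 4.27], [0.13, 2.63], [-2.58, 2.58]. Speed limits (rad/s): [2.79, 2.79, 3.14, 3.14, 3.14, 3.14].

INTERFACE

Orientations are given as a unit quaternion [x, y, z, w].
In Python, from workcell import env, camera, camera_model, finder gives the robot as it stands.
- The arm moves only by the tool arm_command, never from a script. Its argument "increments" is a list of rows, each an object with "dp": the shift along the tool's x, y, z in m, a list of three; "angular": the turn, a rotation vector about the tool's x, y, z in degrees, a list of three; "claw": the finger opening in m, from 0 to 0.0854. In form: [{"dp": [x, y, z], "angular": [ax, ay, az], "claw": claw}, ...]. A call has 1 to 5 rows; each row is the pose to reach, as a shift and turn from the pose measured when the call began, along the tool's axes at that moment; what a row does not reach only later rows make up. A row lasts 1/8 s, in which the tool goes at most 62.5 mm and 10.7 degrees, less where a joint would pass 70% of its speed; a pose out of reach is approached as far as the arm can. A call with a gripper value outside its range is refused whole. The fingers move at their own pace and stop on an object; "newtons" is the grip in N (left out, the last holds). Time passes only in rows, so rows that repeat a pose let the fingers close. It gives the time, the measured TCP pose, the force and the opening at its end, in the units of the state.
- env.observe(): the state, without advancing time (a new reading comes with each control period).
- camera(name): name is "scene" or "top"; returns (picture, depth): 420x560x3 uint8, red, green, blue; 420x560 float32, m along the optical axis (not along the pixel's ray), 0 where there is no reading.
- camera_model(name): a dict with "mtx" (3x3 intrinsics, pixels), "T" (4x4, takes a point from camera to world coordinates). Camera axes: x right, y down, z forward; pixel columns grow to the right and rows downward; lengths in m; the calibration is good to about 2 mm. A picture is of the moment at which its call begins. camera_model takes no time and is no camera call.
- env.hand_in(): hands the job in, once; it reports no verdict.
Trained networks look in the newest picture that a camera, given by its name, has taken for a name from the list of things; names that differ only in an ending like _2 or _b are one class to them, and where a whole thing is asked for, a point or a joint stands for the part that bears it (a point fixed in the world has none). Each returns a list of dicts, best first, with "p" (0 to 1); they miss things now and then, are a little off and sometimes report something else, mostly with a low value. They report only what shows in the picture. A call takes as long as a camera call. They do not tell look-alikes from the thing itself.
- finder.outline_of(label, camera): "region" (420x560 bool, what is visible of it) and "bbox" ([left, top, width, height] in pixels, round what is visible of it).
The state is a dict: "t": time; "joints": joint angles; "joint_velocities": joint speeds; "joint_torque": joint torques, N m; "tcp_pos": TCP position; "tcp_rot": TCP orientation; "force": force on the tool from outside, world axes, zero at the start; "wrist_torque": the same for the moment, N m; "width": finger opening in m.
Only numpy, scipy, OpenCV 4.12 (cv2) and the standard library are available. Lean on these libraries where they do the work, as an engineer would, in place of code of your own. Each camera call takes 0.05 s, during which the arm holds its last target. There are 200 camera calls.

TASK

Lay the dark blue slide box flat in the white tray, then hold the tray by its black handle and slide it along the worktop under the low white riser shelf, box and tray clear of the shelf's underside, until it bears lightly on the sprung backstop hidden under there, and leave it resting against it. Feel for the backstop and press it gently, a few newtons only: it is set somewhere different every time, and the tray must not be lifted off the worktop or other things disturbed.

Things in the scene. Friction and masses are not known exactly. Their poses are not given: they have to be found in the camera images.
- tray: Low open white tray, 160 (x) x 130 (y) x 22 mm high, walls and floor 4 mm, about 0.3 to 0.65 kg, standing on the worktop. Origin: centre of its underside. Its black handle points along -x; +x is the end that goes under the shelf first.
- tray_grip (a point): Point to grip on the tray's handle, in the tray frame at (-125, 0, 35) mm. The handle is an upright black fin 12 mm thick (y), 62 mm long (x, from -148 to -86 mm in the tray frame), from 12 to 52 mm above the worktop.
- slide_box: Closed dark blue slide box with snap lid, about 35 (x) x 90 (y) x 31 mm high, 0.11 kg, lying flat. Origin: underside. It starts to the left or to the right of the tray.
- slide_box_center (a point): Centre of the slide box, half-way up (15.5 mm above its underside); axes as the box: x across its 35 mm width, y along its 90 mm length.
- riser: Fixed low riser shelf. Origin: on the worktop, under the middle of the shelf. Its open front faces its own -x: the tray goes in along +x. Two side legs stand at y = -81 and +81 mm, 150 mm clear between them (the tray is 130 mm wide), x from -99 to +97 mm. A carton and a brown bottle stand on the rear half of the shelf, from x = +25 mm back, up to 170 mm above the worktop.
- riser_deck: The white shelf board of the riser, 200 (x) x 280 (y) x 10 mm, front edge at x = -100 mm in the riser frame; underside 46 mm and top 56 mm above the worktop. Origin: centre of its underside; axes as the riser.
- backstop: Rail under the shelf, origin at the riser_deck's, NOT at the pad. Its sprung rubber pad (70 mm wide, 11 to 35 mm above the worktop) faces the tray anywhere from riser x = -20 to +60 mm: unmeasured, found only by feel. It gives 8 mm along +x at 0.6 N/mm, then is solid. The tray's friction on the worktop (1 to 3 N, more if pressed down) adds to the push, and keeps the released tray against the pad.
- specimen_cup: Bystander, leave alone: specimen cup, red lid, 60 mm wide, 66 mm tall. Origin: underside.
- oil_dropper: Bystander, leave alone: small white dropper bottle with red tip, 26 mm wide, 66 mm tall. Origin: underside.
- timer: Bystander, leave alone: small white countdown timer lying flat, 66x64x18 mm. Origin: underside.
- swab_tub: Bystander, leave alone: white tub with orange lid, 48 mm wide, 41 mm tall. Origin: underside.
Mind the look-alikes: they are no part of the job. Of the things that look like the slide_box, the middle-sized one is meant.

How it is judged:
On the way:
1. the slide box lies flat in the tray, let go, before the tray goes under the shelf (x of slide_box_center in the frame of tray between -0.06 and 0.06 m and y of slide_box_center in the frame of tray between -0.045 and 0.045 m and z of slide_box_center in the frame of tray between 0.014 and 0.025 m and angle between slide_box_center's own z axis and vertical below 0.12 rad and contact force between the fingers and slide_box below 0.1 N and x of tray in the frame of riser below -0.15 m), for 0.2 s.
At the end, for the whole second after the job is handed in: The tray stands flat under the riser shelf, within 20 mm of its centre line and straight to 0.12 rad, its end bearing on the sprung backstop with more than 0.3 N after being let go; the slide box lies flat inside the tray (its centre at least 20 mm in from the tray's edges); both at rest (x of slide_box_center in the frame of tray between -0.06 and 0.06 m and y of slide_box_center in the frame of tray between -0.045 and 0.045 m and z of slide_box_center in the frame of tray between 0.014 and 0.025 m and angle between slide_box_center's own z axis and vertical below 0.12 rad and contact force between tray and backstop above 0.3 N and x of tray in the frame of riser above -0.112 m and y of tray in the frame of riser between -0.02 and 0.02 m and angle between the x axis of tray and the x axis of riser, either way round below 0.12 rad and height (world z) of tray below 0.004 m and angle between tray's own z axis and vertical below 0.05 rad and linear speed of each of tray, slide_box below 0.01 m/s); the robot touches nothing.
It fails at once if the tray pressed on the backstop with more than 15 N (contact force between tray and backstop above 15 N).
It fails at once if tray or slide box pressed on the shelf board with more than 2 N (contact force between any of tray, slide_box and riser_deck above 2 N).
It fails at once if the tray lifted more than 20 mm off the worktop (height (world z) of tray above 0.02 m).
It fails at once if a bystander moved more than 30 mm (distance of any of specimen_cup, oil_dropper, timer, swab_tub from where it was at the start of the episode above 0.03 m).
It also fails if it takes over 72 s, if anything falls off the work surface, if the arm or the gripper's body presses on something with over 40 N, if the wrist force passes 120 N, or if a joint passes its speed limit or range.

## Working session

There is one attempt and no reset: what is moved stays moved. The work goes in short steps, Python scripts to look and compute and a tool call to move; the robot and the scene stay as the last step left them, time stands still between calls to the robot, and variables do not carry over. Pictures are saved under pics/ and viewed, about 8 in all and at most 12, crops included, and the job is handed in when it is done.

Besides the shell and the picture viewer there is one more tool, called after "Emit:" as a command line: name --argument value ..., lists and objects as JSON in quotes. arm_command: Moves the arm, as the interface text tells. Its arguments: {"type":"object","properties":{"increments":{"type":"array","items":{"type":"object","properties":{"dp":{"type":"array","items":{"type":"number"}},"angular":{"type":"array","items":{"type":"number"}},"claw":{"type":"number"}}}},"newtons":{"type":"number"}},"required":["increments"]}

```bash
mkdir -p pics; ls; cat > h.py <<'E'
import numpy as np, cv2
from workcell import env, camera, camera_model, finder
def cloud(name, depth):
    m=camera_model(name); K=np.array(m["mtx"]); T=np.array(m["T"])
    v,u=np.mgrid[:420,:560]
    P=np.stack([(u-K[0,2])/K[0,0]*depth,(v-K[1,2])/K[1,1]*depth,depth],-1)
    W=P@T[:3,:3].T+T[:3,3]; W[depth<=0]=np.nan
    return W
def save(n,im): cv2.imwrite('pics/'+n,im[:,:,::-1])
E
python3 - <<'E'
from h import *
s=env.observe(); print({k:np.round(v,3).tolist() for k,v in s.items()})
for c in ("scene","top"):
    im,d=camera(c); save(c+'0.png',im); W=cloud(c,d); np.savez(c+'0.npz',im=im,W=W)
    print(c,np.round(camera_model(c)["T"],3).tolist())
    for l in ("tray","slide_box","riser","specimen_cup","oil_dropper","timer","swab_tub"):
        for r in finder.outline_of(l,c)[:4]:
            p=W[r["region"]]; p=p[~np.isnan(p[:,0])]
            if len(p): print(l,round(r["p"],2),r["bbox"],np.round(np.median(p,0),3),np.round(np.percentile(p,[3,97],axis=0),3).tolist())
E
```

```text
pics
{'t': 0.0, 'joints': [-1.222, 0.218, 1.615, 0.0, 1.311, -0.112], 'joint_velocities': [-0.0, -0.001, 0.001, -0.002, 0.0, 0.001], 'joint_torque': [-0.001, -39.685, -30.385, -0.0, 0.01, 0.0], 'tcp_pos': [0.278, -0.559, 0.255], 'tcp_rot': [0.85, -0.527, -0.001, -0.001], 'force': [1.058, 0.127, -0.569], 'wrist_torque': [0.024, -0.004, 0.047], 'width': 0.085}
scene [[-0.713, -0.375, 0.592, -0.09], [-0.701, 0.383, -0.602, 0.636], [-0.001, -0.845, -0.535, 0.668], [0.0, 0.0, 0.0, 1.0]]
tray 0.91 [249.6, 201.2, 73.1, 38.5] [ 0.597 -0.086  0.007] [[0.47, -0.148, 0.001], [0.685, -0.011, 0.049]]
tray 0.39 [142.0, 279.0, 16.4, 22.7] [0.595 0.368 0.035] [[0.59, 0.355, 0.008], [0.605, 0.377, 0.059]]
slide_box 0.97 [300.4, 237.1, 38.9, 39.9] [0.384 0.007 0.041] [[0.337, -0.029, 0.005], [0.451, 0.027, 0.045]]
slide_box 0.81 [335.8, 205.4, 24.4, 19.3] [ 0.469 -0.219  0.029] [[0.456, -0.268, 0.005], [0.497, -0.188, 0.034]]
slide_box 0.56 [363.5, 231.7, 4.7, 11.0] [ 0.369 -0.179  0.018] [[0.356, -0.201, 0.005], [0.382, -0.175, 0.025]]
riser 0.75 [174.7, 144.4, 106.3, 77.7] [ 0.806 -0.024  0.058] [[0
[... 892 characters left out ...]
6, -0.03, 0.035], [0.451, 0.022, 0.05]]
slide_box 0.67 [314.1, 239.5, 29.8, 15.5] [ 0.479 -0.229  0.031] [[0.462, -0.271, 0.006], [0.497, -0.187, 0.038]]
slide_box 0.65 [312.5, 274.4, 21.5, 10.0] [ 0.375 -0.204  0.023] [[0.361, -0.235, 0.017], [0.392, -0.176, 0.032]]
riser 0.73 [235.8, 122.7, 81.9, 59.8] [ 0.809 -0.046  0.058] [[0.716, -0.176, 0.05], [0.902, 0.084, 0.132]]
specimen_cup 0.69 [180.0, 234.0, 18.2, 17.5] [0.502 0.254 0.066] [[0.477, 0.23, 0.004], [0.53, 0.281, 0.074]]
timer 0.76 [376.3, 259.7, 17.6, 22.9] [ 0.401 -0.428  0.015] [[0.37, -0.457, 0.007], [0.433, -0.397, 0.024]]
swab_tub 0.63 [178.0, 191.2, 13.0, 6.1] [0.672 0.278 0.042] [[0.653, 0.259, 0.034], [0.693, 0.298, 0.05]]
```

View pictures.

```bash
python3 - <<'E'
from h import *
a=np.load('top0.npz')['im'][110:310,160:420]; b=np.load('scene0.npz')['im'][130:310,130:390]
save('a.png',np.vstack([cv2.resize(a,(780,600))[:, :],])); save('b.png',cv2.resize(b,(780,540)))
T=np.load('top0.npz')['W'];S=np.load('scene0.npz')['W']
def rect(n,W,lo,hi):
    m=np.all((W>lo)&(W<hi),-1); p=W[m]
    r=cv2.minAreaRect(p[:,:2].astype(np.float32)*1000); print(n,len(p),np.round(p.mean(0),4),[np.round(x,1) for x in r])
for c,W in (('top',T),('scene',S)):
    rect(c+' box',W,[.44,-.29,.024],[.53,-.175,.05])
    rect(c+' walls',W,[.5,-.17,.015],[.70,.0,.03])
    rect(c+' handle',W,[.42,-.17,.035],[.62,.0,.07])
    rect(c+' deck',W,[.68,-.25,.05],[.95,.15,.066])
E
```

```text
top box 246 [ 0.4793 -0.2299  0.032 ] [array([ 479.3, -229.4]), array([89.3, 35.1]), np.float64(81.8)]
top walls 243 [ 0.5914 -0.0805  0.0216] [array([597.7, -82.7]), array([183.6, 139.9]), np.float64(6.8)]
top handle 163 [ 0.4589 -0.0455  0.0454] [array([462.6, -53.1]), array([ 54.3, 131.3]), np.float64(39.1)]
top deck 3652 [ 0.8007 -0.0504  0.0573] [array([813.4, -78.8]), array([203.1, 346.2]), np.float64(4.1)]
scene box 233 [ 0.4741 -0.2277  0.0314] [array([ 476.8, -232.4]), array([94.2, 39. ]), np.float64(80.2)]
scene walls 416 [ 0.5977 -0.074   0.0204] [array([594.5, -80.9]), array([188.8, 133.5]), np.float64(6.8)]
scene handle 235 [ 0.4664 -0.0603  0.0448] [array([460.8, -54.8]), array([ 53.5, 131. ]), np.float64(37.2)]
scene deck 2441 [ 0.7895 -0.0407  0.0572] [array([809.6, -76. ]), array([202., 337.]), np.float64(4.4)]
```

View pics/a.png

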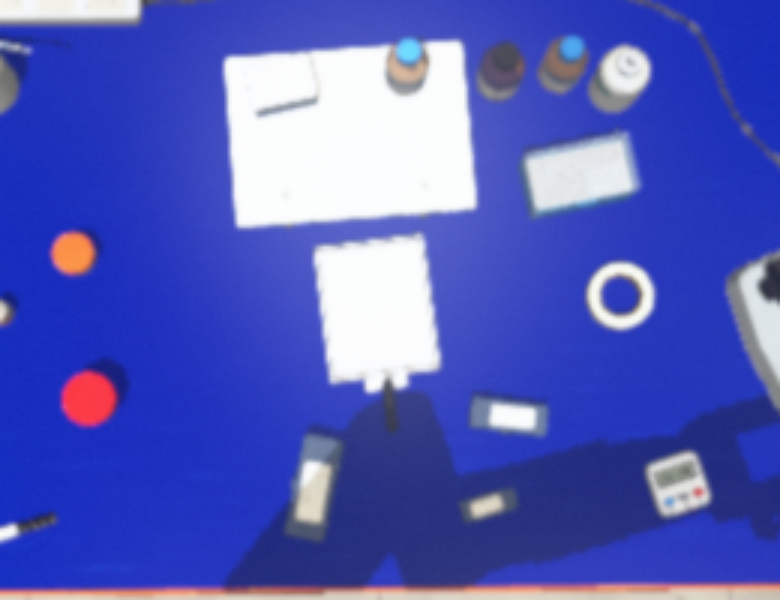

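View pics/b.png

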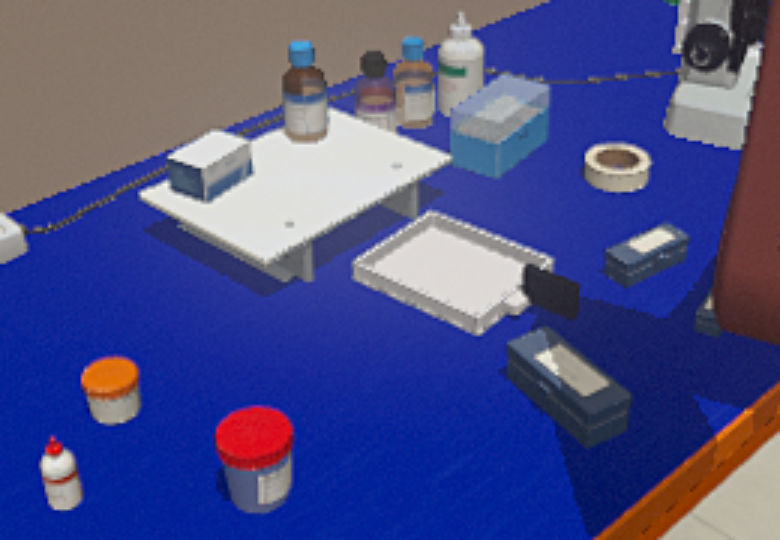

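```bash
python3 - <<'E'
from h import *
for c in ('top','scene'):
    f=np.load(c+'0.npz'); W=f['W']; im=f['im'].astype(int)
    def rect(n,lo,hi,white=None):
        m=np.all((W>lo)&(W<hi),-1)
        if white is not None: m&=((im[...,0]>110)==white)
        p=W[m]; r=cv2.minAreaRect(p[:,:2].astype(np.float32)*1000)
        q=p[:,:2]-p[:,:2].mean(0); w,v=np.linalg.eigh(q.T@q)
        print(c,n,len(p),np.round(p.mean(0),4),[np.round(x,1) for x in r],'pca',np.degrees(np.arctan(v[1,1]/v[0,1])).round(1))
    rect('tray all',[.515,-.17,-.006],[.70,.0,.03],True)
    rect('walltop',[.515,-.17,.016],[.70,.0,.03],True)
    rect('fin',[.43,-.13,.04],[.535,-.07,.07])
    rect('deck',[.68,-.20,.052],[.93,.13,.063],True)
E
```

```text
top tray all 1796 [ 0.6077 -0.0774  0.0069] [array([604.4, -77.4]), array([181.9, 139.1]), np.float64(6.1)] pca 6.6
top walltop 224 [ 0.5939 -0.0803  0.022 ] [array([601.1, -77.2]), array([175.5, 129.8]), np.float64(6.9)] pca 4.5
top fin 62 [ 0.492  -0.0899  0.0512] [array([491.9, -90.2]), array([60.4, 11.8]), np.float64(7.4)] pca 8.4
top deck 3099 [ 0.8002 -0.0495  0.0573] [array([811. , -45.8]), array([203.2, 279.8]), np.float64(4.1)] pca -82.3
scene tray all 1511 [ 0.6109 -0.0793  0.0099] [array([603.5, -93.8]), array([172.1, 164.1]), np.float64(5.6)] pca -18.4
scene walltop 357 [ 0.6029 -0.0737  0.0207] [array([602.6, -79.9]), array([172.5, 133.5]), np.float64(6.8)] pca -12.4
scene fin 109 [ 0.4876 -0.0907  0.0486] [array([489. , -93.6]), array([60.8, 16.1]), np.float64(6.1)] pca 6.8
scene deck 2270 [ 0.7878 -0.0387  0.0572] [array([807.6, -49.5]), array([202.4, 283.5]), np.float64(3.9)] pca -85.3
```

```bash
cat >> h.py <<'E'
from scipy.spatial.transform import Rotation as R
def go(pos,yaw):
    "shift and turn in tool axes to TCP pos (pointing down) with jaw axis at yaw deg"
    s=env.observe(); r=R.from_quat(s["tcp_rot"])
    t=R.from_euler('z',yaw,degrees=True)*R.from_euler('x',180,degrees=True)
    print('tcp',np.round(s["tcp_pos"],4),'yaw',np.degrees(np.arctan2(*r.as_matrix()[1::-1,0])).round(1),'t',round(s['t'],2),'F',np.round(s['force'],1),'w',round(s['width'],4))
    print('dp',np.round(r.inv().apply(np.array(pos)-s["tcp_pos"]),4).tolist(),'ang',np.round((r.inv()*t).as_rotvec(degrees=True),1).tolist())
E
python3 -c "
from h import *
go([.479,-.2297,.13],-8.2)"
```

```text
tcp [ 0.2779 -0.5598  0.2563] yaw -63.6 t 0.8 F [ 1.  -0.3 -0. ] w 0.0854
dp [-0.2063, -0.3269, 0.1263] ang [0.0, -0.0, -55.4]
```

Emit:
arm_command --increments '[{"dp": [-0.03, -0.047, 0.018], "angular": [0, 0, -8], "claw": 0.085}, {"dp": [-0.06, -0.094, 0.036], "angular": [0, 0, -16], "claw": 0.085}, {"dp": [-0.09, -0.142, 0.055], "angular": [0, 0, -24], "claw": 0.085}, {"dp": [-0.12, -0.19, 0.073], "angular": [0, 0, -32], "claw": 0.085}, {"dp": [-0.15, -0.238, 0.092], "angular": [0, 0, -40], "claw": 0.085}]'

```text
t: 1.42
tcp_pos: [0.4254, -0.3183, 0.1643]
tcp_rot: [0.979, -0.202, 0.001, 0.0]
force: [-0.1, 0.3, 0.1]
width: 0.0849
```

```bash
python3 -c "
from h import *
go([.479,-.2297,.08],-8.2)"
```

```text
tcp [ 0.4254 -0.3183  0.1643] yaw -23.4 t 1.43 F [-0.1  0.3  0.1] w 0.0849
dp [0.014, -0.1026, 0.0842] ang [0.0, -0.1, -15.2]
```

Emit:
arm_command --increments '[{"dp": [0.005, -0.037, 0.03], "angular": [0, 0, -6], "claw": 0.085}, {"dp": [0.01, -0.074, 0.06], "angular": [0, 0, -12], "claw": 0.085}, {"dp": [0.014, -0.1026, 0.084], "angular": [0, 0, -15.2], "claw": 0.085}, {"dp": [0.014, -0.1026, 0.084], "angular": [0, 0, -15.2], "claw": 0.085}]'

```text
t: 1.92
tcp_pos: [0.4779, -0.2271, 0.078]
tcp_rot: [0.998, -0.07, -0.002, -0.001]
force: [0.2, -0.3, -0.1]
width: 0.085
```

```bash
python3 -c "
from h import *
im,d=camera('scene'); save('c.png',cv2.resize(im[180:280,260:400],(700,500)))
go([.479,-.2297,.031],-8.2)"
```

```text
tcp [ 0.4786 -0.2288  0.0794] yaw -8.1 t 1.98 F [0.3 0.1 0. ] w 0.0851
dp [0.0005, 0.0008, 0.0484] ang [0.0, 0.0, 0.1]
```

View pics/c.png

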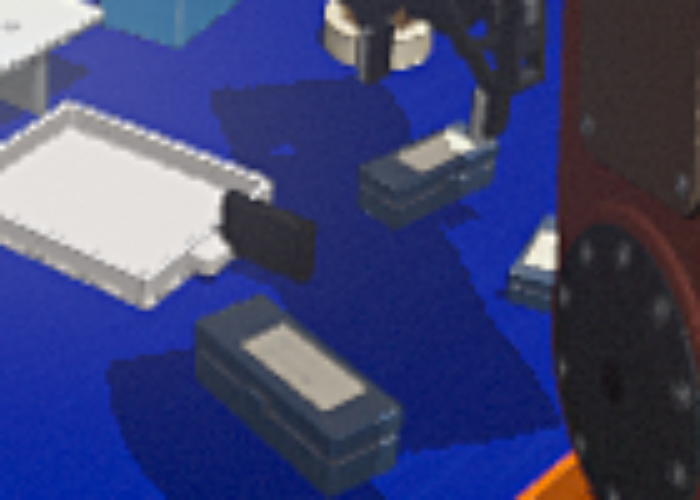

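The fingers (around 375,50 and 485,110) straddle the mid box (430,175), hovering above it. Descend and grip.

Emit:
arm_command --increments '[{"dp": [0.0005, 0.0008, 0.03], "angular": [0, 0, 0], "claw": 0.085}, {"dp": [0.0005, 0.0008, 0.0485], "angular": [0, 0, 0], "claw": 0.085}, {"dp": [0.0005, 0.0008, 0.0485], "angular": [0, 0, 0], "claw": 0.085}, {"dp": [0.0005, 0.0008, 0.0485], "angular": [0, 0, 0], "claw": 0.025}, {"dp": [0.0005, 0.0008, 0.0485], "angular": [0, 0, 0], "claw": 0.025}]' --newtons 30

```text
t: 2.6
tcp_pos: [0.4798, -0.2305, 0.0321]
tcp_rot: [0.998, -0.071, 0.001, 0.001]
force: [-0.4, 1.1, -0.2]
width: 0.0513
```

Emit:
arm_command --increments '[{"dp": [0, 0, 0], "angular": [0, 0, 0], "claw": 0.025}, {"dp": [0, 0, 0], "angular": [0, 0, 0], "claw": 0.025}, {"dp": [0, 0, 0], "angular": [0, 0, 0], "claw": 0.025}, {"dp": [0, 0, -0.04], "angular": [0, 0, 0], "claw": 0.025}, {"dp": [0, 0, -0.08], "angular": [0, 0, 0], "claw": 0.025}]'

```text
t: 3.22
tcp_pos: [0.4786, -0.2296, 0.1117]
tcp_rot: [0.998, -0.071, -0.001, -0.0]
force: [0.2, 0.2, 0.0]
width: 0.0347
```

```bash
python3 -c "
from h import *
go([.607,-.077,.115],6.9)"
```

```text
tcp [ 0.4786 -0.2296  0.1117] yaw -8.1 t 3.23 F [0.2 0.2 0. ] w 0.0347
dp [0.1056, -0.1691, -0.0034] ang [-0.0, 0.1, -15.0]
```

Emit:
arm_command --increments '[{"dp": [0.026, -0.042, -0.003], "angular": [0, 0, -4], "claw": 0.025}, {"dp": [0.052, -0.084, -0.003], "angular": [0, 0, -8], "claw": 0.025}, {"dp": [0.079, -0.127, -0.003], "angular": [0, 0, -12], "claw": 0.025}, {"dp": [0.1056, -0.169, -0.003], "angular": [0, 0, -15], "claw": 0.025}, {"dp": [0.1056, -0.169, -0.003], "angular": [0, 0, -15], "claw": 0.025}]'

```text
t: 3.85
tcp_pos: [0.6085, -0.0742, 0.1143]
tcp_rot: [0.998, 0.063, -0.0, -0.0]
force: [0.9, -0.3, -1.4]
width: 0.0348
```

```bash
python3 -c "
from h import *
im,d=camera('scene'); save('d.png',cv2.resize(im[150:270,230:370],(700,600)))
go([.607,-.077,.0365],6.9)"
```

```text
tcp [ 0.6071 -0.0756  0.1139] yaw 7.1 t 3.9 F [-1.  -0.7 -0.3] w 0.0342
dp [-0.0001, 0.0014, 0.0774] ang [-0.0, 0.2, 0.2]
```

View pics/d.png

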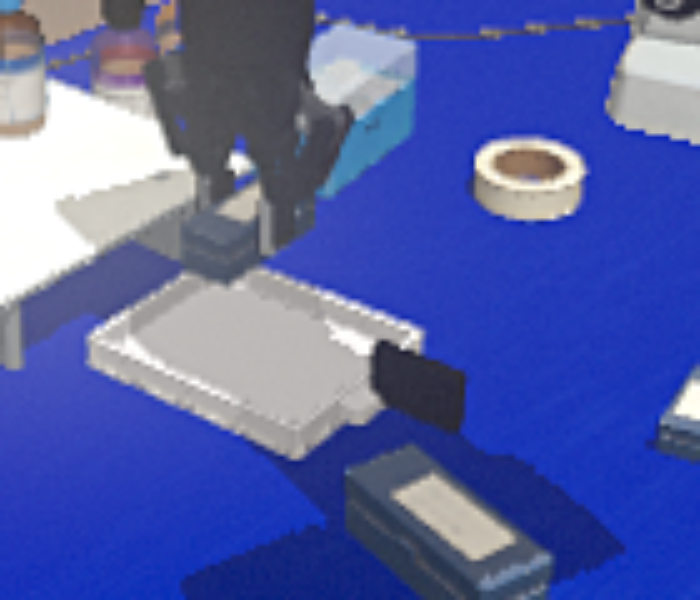

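Emit:
arm_command --increments '[{"dp": [0, 0.0014, 0.03], "angular": [0, 0, 0], "claw": 0.025}, {"dp": [0, 0.0014, 0.06], "angular": [0, 0, 0], "claw": 0.025}, {"dp": [0, 0.0014, 0.072], "angular": [0, 0, 0], "claw": 0.025}, {"dp": [0, 0.0014, 0.077], "angular": [0, 0, 0], "claw": 0.025}, {"dp": [0, 0.0014, 0.077], "angular": [0, 0, 0], "claw": 0.025}]'

```text
t: 4.53
tcp_pos: [0.6077, -0.0777, 0.0379]
tcp_rot: [0.998, 0.061, -0.001, 0.0]
force: [0.4, -0.2, -0.9]
width: 0.0346
```

Emit:
arm_command --increments '[{"dp": [0, 0, 0], "angular": [0, 0, 0], "claw": 0.06}, {"dp": [0, 0, 0], "angular": [0, 0, 0], "claw": 0.06}, {"dp": [0, 0, 0], "angular": [0, 0, 0], "claw": 0.06}, {"dp": [0, 0, -0.05], "angular": [0, 0, 0], "claw": 0.06}, {"dp": [0, 0, -0.09], "angular": [0, 0, 0], "claw": 0.06}]'

```text
t: 5.15
tcp_pos: [0.6078, -0.0776, 0.1289]
tcp_rot: [0.998, 0.061, -0.001, 0.0]
force: [0.4, 0.7, 0.7]
width: 0.0602
```

```bash
python3 -c "
from h import *
go([.483,-.092,.125],-83.1)"
```

```text
tcp [ 0.6078 -0.0776  0.1289] yaw 7.0 t 5.15 F [0.4 0.7 0.7] w 0.0602
dp [-0.1256, -0.001, 0.0041] ang [0.1, 0.0, 90.1]
```

Emit:
arm_command --increments '[{"dp": [-0.03, 0, 0], "angular": [0, 0, 10], "claw": 0.05}, {"dp": [-0.06, 0, 0], "angular": [0, 0, 20], "claw": 0.05}, {"dp": [-0.09, 0, 0], "angular": [0, 0, 30], "claw": 0.05}, {"dp": [-0.12, -0.001, 0], "angular": [0, 0, 40], "claw": 0.05}, {"dp": [-0.1256, -0.001, 0.004], "angular": [0, 0, 50], "claw": 0.05}]'

```text
t: 5.78
tcp_pos: [0.4812, -0.0919, 0.1249]
tcp_rot: [0.929, -0.369, -0.001, 0.0]
force: [-0.3, 0.4, 0.0]
width: 0.0499
```

```bash
python3 - <<'E'
from h import *
out=[]
for c in ('top','scene'):
    im,d=camera(c); W=cloud(c,d)
    def rect(n,lo,hi):
        m=np.all((W>lo)&(W<hi),-1); p=W[m]
        if len(p)>5: print(c,n,len(p),np.round(p.mean(0),4),[np.round(x,1) for x in cv2.minAreaRect(p[:,:2].astype(np.float32)*1000)])
    rect('box',[.56,-.15,.03],[.66,-.01,.06]); rect('fin',[.43,-.13,.04],[.535,-.07,.065])
    out.append(cv2.resize(im[150:270,230:370],(700,600)))
save('e.png',out[1])
go([.483,-.092,.10],-83.1)
E
```

```text
top box 239 [ 0.6091 -0.0785  0.0368] [array([608.3, -84.4]), array([143.5,  61.3]), np.float64(75.6)]
scene box 222 [ 0.6044 -0.0763  0.036 ] [array([606.4, -79.6]), array([36.7, 88.8]), np.float64(7.0)]
scene fin 111 [ 0.4877 -0.0908  0.0485] [array([488.6, -92.7]), array([61.3, 14.2]), np.float64(6.6)]
tcp [ 0.4818 -0.0918  0.1247] yaw -43.0 t 5.88 F [ 1.2 -0.8 -0.4] w 0.0502
dp [0.001, -0.0007, 0.0247] ang [0.1, 0.1, 40.1]
```

View pics/e.png

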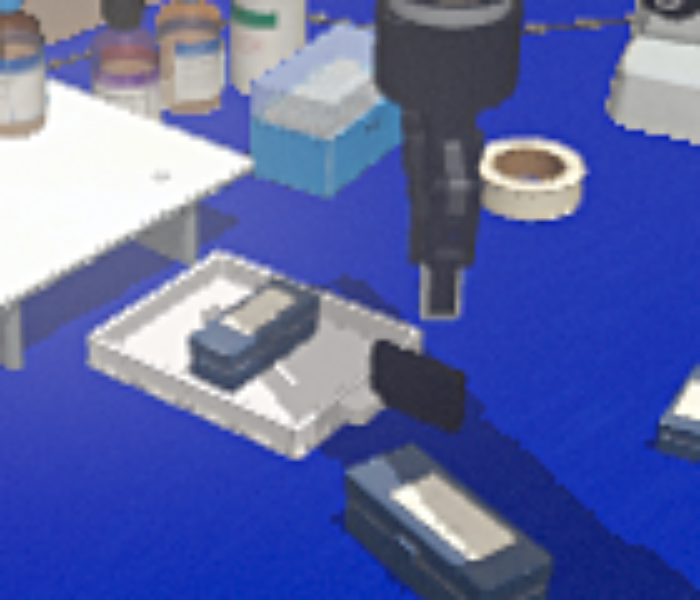

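The box lies flat and centred in the tray (255,330); the handle (420,385) is free. Finish the turn, then descend on the fin.

Emit:
arm_command --increments '[{"dp": [0.001, -0.0007, 0.005], "angular": [0, 0, 10], "claw": 0.05}, {"dp": [0.001, -0.0007, 0.01], "angular": [0, 0, 20], "claw": 0.05}, {"dp": [0.001, -0.0007, 0.02], "angular": [0, 0, 30], "claw": 0.05}, {"dp": [0.001, -0.0007, 0.025], "angular": [0, 0, 40.1], "claw": 0.05}, {"dp": [0.001, -0.0007, 0.025], "angular": [0, 0, 40.1], "claw": 0.05}]'

```text
t: 6.5
tcp_pos: [0.4832, -0.0919, 0.0995]
tcp_rot: [0.75, -0.661, -0.001, 0.001]
force: [0.1, 0.7, -0.1]
width: 0.05
```

```bash
python3 -c "
from h import *
go([.483,-.092,.042],-83.1)"
```

```text
tcp [ 0.4832 -0.0919  0.0995] yaw -82.8 t 6.5 F [ 0.1  0.7 -0.1] w 0.05
dp [0.0001, 0.0001, 0.0575] ang [0.1, 0.0, 0.3]
```

Emit:
arm_command --increments '[{"dp": [0, 0, 0.03], "angular": [0, 0, 0.3], "claw": 0.05}, {"dp": [0, 0, 0.057], "angular": [0, 0, 0.3], "claw": 0.05}, {"dp": [0, 0, 0.057], "angular": [0, 0, 0.3], "claw": 0.03}, {"dp": [0, 0, 0.057], "angular": [0, 0, 0.3], "claw": 0.018}, {"dp": [0, 0, 0.057], "angular": [0, 0, 0.3], "claw": 0.006}]' --newtons 40

```text
t: 7.12
tcp_pos: [0.4845, -0.0924, 0.0439]
tcp_rot: [0.749, -0.663, 0.0, 0.0]
force: [0.5, -1.1, -1.7]
width: 0.0112
```

Emit:
arm_command --increments '[{"dp": [0, 0, 0], "angular": [0, 0, 0], "claw": 0.006}, {"dp": [0, 0, 0], "angular": [0, 0, 0], "claw": 0.006}, {"dp": [0, 0, 0], "angular": [0, 0, 0], "claw": 0.006}]'

```text
t: 7.5
tcp_pos: [0.4844, -0.0924, 0.0439]
tcp_rot: [0.749, -0.663, 0.0, 0.0]
force: [0.9, -0.4, -2.5]
width: 0.0112
```

```bash
python3 - <<'E'
from h import *
# riser centre/yaw, align tray centre at riser x=-0.19
c=np.array([.809,-.047]);a=np.radians(4.1);e=np.array([np.cos(a),np.sin(a)])
for x in (-.20,-.10,-.02): print(x, c+e*(x-.125))
g=c+e*(-.195-.125)
go([*g,env.observe()['tcp_pos'][2]],-85.9)
E
```

```text
-0.2 [ 0.48483175 -0.07023667]
-0.1 [ 0.58457582 -0.06308692]
-0.02 [ 0.66437109 -0.05736713]
tcp [ 0.4844 -0.0924  0.0439] yaw -83.1 t 7.5 F [ 0.9 -0.4 -2.5] w 0.0112
dp [-0.0217, -0.008, -0.0] ang [-0.0, -0.0, 2.8]
```

Emit:
arm_command --increments '[{"dp": [-0.005, -0.002, 0], "angular": [0, 0, 0.6], "claw": 0.006}, {"dp": [-0.01, -0.004, 0], "angular": [0, 0, 1.2], "claw": 0.006}, {"dp": [-0.015, -0.006, 0], "angular": [0, 0, 1.8], "claw": 0.006}, {"dp": [-0.02, -0.008, 0], "angular": [0, 0, 2.4], "claw": 0.006}, {"dp": [-0.0217, -0.008, 0], "angular": [0, 0, 2.8], "claw": 0.006}]'

```text
t: 8.12
tcp_pos: [0.49, -0.0693, 0.0439]
tcp_rot: [0.732, -0.681, 0.001, -0.0]
force: [-0.1, -1.4, -3.3]
width: 0.0119
```

```bash
python3 - <<'E'
from h import *
im,d=camera('top'); W=cloud('top',d)
m=np.all((W>[.515,-.17,-.006])&(W<[.705,.02,.03]),-1)&(im[...,0]>110)
p=W[m]; print('tray',[np.round(x,1) for x in cv2.minAreaRect(p[:,:2].astype(np.float32)*1000)])
m=np.all((W>[.69,-.22,.052])&(W<[.77,.13,.063]),-1)
p=W[m]; y=p[:,1]; 
f=[p[(abs(y-v)<.006),0].min().round(4) for v in np.arange(-.16,.08,.03)]; print('front edge',f, np.degrees(np.polyfit(np.arange(-.16,.08,.03),f,1)[0]).round(1))
q=W[np.all((W>[.69,-.25,.052])&(W<[.85,.16,.063]),-1)]
for x in (.73,.76,.79,.82):
    s=q[abs(q[:,0]-x)<.006,1]; print(x,s.min().round(4),s.max().round(4),'mid',((s.min()+s.max())/2).round(4))
save('f.png',cv2.resize(im[120:270,210:350],(600,640)[:2] if 0 else (560,600)))
c=np.array([.809,-.047]);a=np.radians(4.1);e=np.array([np.cos(a),np.sin(a)])
go([*(c+e*(-.195-.125)),.0425],-85.9)
E
```

```text
tray [array([611.2, -58.6]), array([181.9, 140.3]), np.float64(3.9)]
front edge [np.float64(0.7203), np.float64(0.7168), np.float64(0.7137), np.float64(0.714), np.float64(0.7091), np.float64(0.7096), np.float64(0.7072), np.float64(0.703)] -4.2
0.73 -0.189 0.0876 mid -0.0507
0.76 -0.1894 0.0877 mid -0.0508
0.79 -0.1865 0.0914 mid -0.0475
0.82 -0.1834 0.0951 mid -0.0441
tcp [ 0.49   -0.0693  0.0439] yaw -85.9 t 8.18 F [ 1.4  0.6 -3. ] w 0.0118
dp [0.0006, 0.0002, 0.0014] ang [-0.1, -0.0, 0.0]
```

View pics/f.png

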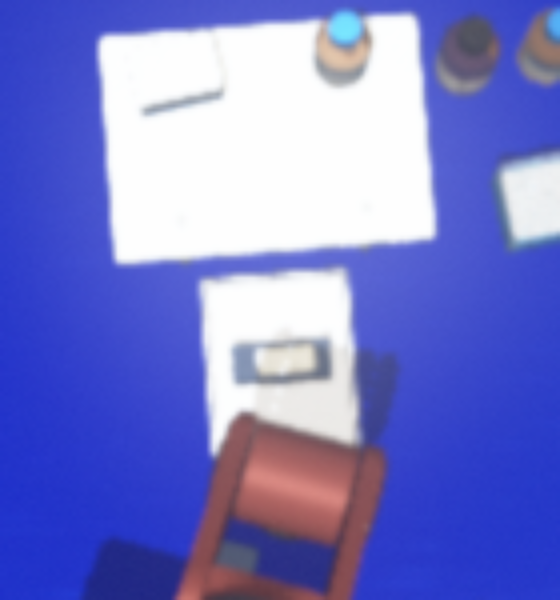

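Emit:
arm_command --increments '[{"dp": [0.0005, -0.013, 0.001], "angular": [0, 0, 0], "claw": 0.006}, {"dp": [0.0005, -0.028, 0.001], "angular": [0, 0, 0], "claw": 0.006}, {"dp": [0.0005, -0.044, 0.001], "angular": [0, 0, 0], "claw": 0.006}, {"dp": [0.0005, -0.06, 0.001], "angular": [0, 0, 0], "claw": 0.006}, {"dp": [0.0005, -0.072, 0.001], "angular": [0, 0, 0], "claw": 0.006}]'

```text
t: 8.8
tcp_pos: [0.562, -0.0646, 0.0439]
tcp_rot: [0.732, -0.681, -0.0, 0.001]
force: [-6.1, -1.3, 8.6]
width: 0.0116
```

```bash
cat > chk.py <<'E'
from h import *
c=np.array([.809,-.047]);a=np.radians(4.1);e=np.array([np.cos(a),np.sin(a)])
s=env.observe(); p=s['tcp_pos'][:2]; x=(p-c)@e
print('tray x',round(x+.125,4),'lat',round((p-c)@[-e[1],e[0]],4),'F along',round(s['force'][:2]@e,2))
go([*(c+e*x),.0425],-85.9)
E
python3 chk.py
```

```text
tray x -0.1227 lat 0.0001 F along -6.13
tcp [ 0.562  -0.0646  0.0439] yaw -85.8 t 8.8 F [-6.1 -1.3  8.6] w 0.0116
dp [0.0001, -0.0, 0.0014] ang [0.1, -0.0, 0.1]
```

Emit:
arm_command --increments '[{"dp": [0, -0.0005, 0], "angular": [0, 0, 0], "claw": 0.006}, {"dp": [0, -0.002, 0], "angular": [0, 0, 0], "claw": 0.006}, {"dp": [0, -0.004, 0], "angular": [0, 0, 0], "claw": 0.006}, {"dp": [0, -0.006, 0], "angular": [0, 0, 0], "claw": 0.006}, {"dp": [0, -0.007, 0], "angular": [0, 0, 0], "claw": 0.006}]'

```text
t: 9.43
tcp_pos: [0.5686, -0.064, 0.0439]
tcp_rot: [0.732, -0.681, -0.001, 0.001]
force: [-5.3, -0.5, 3.3]
width: 0.0113
```

```bash
python3 chk.py
```

```text
tray x -0.116 lat 0.0002 F along -5.34
tcp [ 0.5686 -0.064   0.0439] yaw -85.8 t 9.43 F [-5.3 -0.5  3.3] w 0.0113
dp [0.0002, -0.0, 0.0014] ang [0.1, -0.0, 0.1]
```

Emit:
arm_command --increments '[{"dp": [0, -0.0005, -0.0004], "angular": [0, 0, 0], "claw": 0.006}, {"dp": [0, -0.002, -0.0004], "angular": [0, 0, 0], "claw": 0.006}, {"dp": [0, -0.004, -0.0004], "angular": [0, 0, 0], "claw": 0.006}, {"dp": [0, -0.006, -0.0004], "angular": [0, 0, 0], "claw": 0.006}, {"dp": [0, -0.007, -0.0004], "angular": [0, 0, 0], "claw": 0.006}]'

```text
t: 10.05
tcp_pos: [0.5757, -0.0634, 0.0439]
tcp_rot: [0.732, -0.681, -0.001, 0.001]
force: [-2.4, -0.1, -0.7]
width: 0.0114
```

```bash
python3 chk.py
```

```text
tray x -0.1089 lat 0.0003 F along -2.36
tcp [ 0.5757 -0.0634  0.0439] yaw -85.8 t 10.05 F [-2.4 -0.1 -0.7] w 0.0114
dp [0.0003, -0.0, 0.0014] ang [0.1, 0.0, 0.1]
```

Emit:
arm_command --increments '[{"dp": [0, -0.001, 0], "angular": [0, 0, 0], "claw": 0.006}, {"dp": [0, -0.0025, 0], "angular": [0, 0, 0], "claw": 0.006}, {"dp": [0, -0.004, 0], "angular": [0, 0, 0], "claw": 0.006}, {"dp": [0, -0.0055, 0], "angular": [0, 0, 0], "claw": 0.006}, {"dp": [0, -0.007, 0], "angular": [0, 0, 0], "claw": 0.006}]'

```text
t: 10.68
tcp_pos: [0.5828, -0.0629, 0.0439]
tcp_rot: [0.732, -0.681, -0.001, 0.001]
force: [-1.3, -0.7, -0.9]
width: 0.0113
```

```bash
python3 chk.py
```

```text
tray x -0.1018 lat 0.0003 F along -1.39
tcp [ 0.5828 -0.0629  0.0439] yaw -85.8 t 10.68 F [-1.3 -0.7 -0.9] w 0.0113
dp [0.0003, -0.0, 0.0014] ang [0.1, 0.0, 0.1]
```

Friction baseline is about 1.5–2.5 N. I keep creeping in 7 mm steps, reading the force after each.

Emit:
arm_command --increments '[{"dp": [0, -0.0015, 0], "angular": [0, 0, 0], "claw": 0.006}, {"dp": [0, -0.003, 0], "angular": [0, 0, 0], "claw": 0.006}, {"dp": [0, -0.0045, 0], "angular": [0, 0, 0], "claw": 0.006}, {"dp": [0, -0.006, 0], "angular": [0, 0, 0], "claw": 0.006}, {"dp": [0, -0.007, 0], "angular": [0, 0, 0], "claw": 0.006}]'

```text
t: 11.3
tcp_pos: [0.5898, -0.0624, 0.0439]
tcp_rot: [0.732, -0.681, -0.001, 0.001]
force: [-3.1, -0.5, -0.9]
width: 0.0112
```

Emit:
arm_command --increments '[{"dp": [0, -0.001, 0], "angular": [0, 0, 0], "claw": 0.006}, {"dp": [0, -0.002, 0], "angular": [0, 0, 0], "claw": 0.006}, {"dp": [0, -0.003, 0], "angular": [0, 0, 0], "claw": 0.006}]'

```text
t: 11.68
tcp_pos: [0.5929, -0.0622, 0.0439]
tcp_rot: [0.732, -0.681, -0.001, 0.001]
force: [-3.9, 0.3, -1.3]
width: 0.0114
```

Emit:
arm_command --increments '[{"dp": [0, -0.0007, 0], "angular": [0, 0, 0], "claw": 0.006}, {"dp": [0, -0.0014, 0], "angular": [0, 0, 0], "claw": 0.006}, {"dp": [0, -0.002, 0], "angular": [0, 0, 0], "claw": 0.006}]'

```text
t: 12.05
tcp_pos: [0.5949, -0.062, 0.0439]
tcp_rot: [0.732, -0.681, -0.001, 0.001]
force: [-3.4, 0.2, -0.6]
width: 0.0114
```

```bash
cat > favg.py <<'E'
from h import *
F=[]
for i in range(6): camera('top'); F.append(env.observe()['force'])
F=np.array(F); print(F.mean(0).round(2),F.std(0).round(2),env.observe()['tcp_pos'])
E
python3 favg.py
```

```text
[-1.38 -0.16 -1.25] [0.48 0.51 0.48] [ 0.59504114 -0.06202389  0.04394764]
```

Emit:
arm_command --increments '[{"dp": [0, -0.001, 0], "angular": [0, 0, 0], "claw": 0.006}, {"dp": [0, -0.002, 0], "angular": [0, 0, 0], "claw": 0.006}, {"dp": [0, -0.003, 0], "angular": [0, 0, 0], "claw": 0.006}]'

```text
t: 12.72
tcp_pos: [0.598, -0.0618, 0.0439]
tcp_rot: [0.732, -0.681, -0.001, 0.001]
force: [-3.0, -0.5, -0.5]
width: 0.0113
```

```bash
python3 favg.py
```

```text
[-1.7  -0.11 -1.67] [0.47 0.41 0.87] [ 0.59823768 -0.06177499  0.04394169]
```

Emit:
arm_command --increments '[{"dp": [0, -0.0015, 0], "angular": [0, 0, 0], "claw": 0.006}, {"dp": [0, -0.003, 0], "angular": [0, 0, 0], "claw": 0.006}, {"dp": [0, -0.0045, 0], "angular": [0, 0, 0], "claw": 0.006}, {"dp": [0, -0.006, 0], "angular": [0, 0, 0], "claw": 0.006}, {"dp": [0, -0.007, 0], "angular": [0, 0, 0], "claw": 0.006}]'

```text
t: 13.65
tcp_pos: [0.6053, -0.0612, 0.044]
tcp_rot: [0.732, -0.681, -0.0, 0.0]
force: [-3.1, -0.0, 0.2]
width: 0.0112
```

Emit:
arm_command --increments '[{"dp": [0, -0.0015, 0], "angular": [0, 0, 0], "claw": 0.006}, {"dp": [0, -0.003, 0], "angular": [0, 0, 0], "claw": 0.006}, {"dp": [0, -0.0045, 0], "angular": [0, 0, 0], "claw": 0.006}, {"dp": [0, -0.006, 0], "angular": [0, 0, 0], "claw": 0.006}, {"dp": [0, -0.007, 0], "angular": [0, 0, 0], "claw": 0.006}]'

```text
t: 14.28
tcp_pos: [0.6124, -0.0608, 0.0439]
tcp_rot: [0.732, -0.681, -0.0, 0.001]
force: [-2.3, 0.4, 0.6]
width: 0.0117
```

Emit:
arm_command --increments '[{"dp": [0, -0.0015, 0], "angular": [0, 0, 0], "claw": 0.006}, {"dp": [0, -0.003, 0], "angular": [0, 0, 0], "claw": 0.006}, {"dp": [0, -0.0045, 0], "angular": [0, 0, 0], "claw": 0.006}, {"dp": [0, -0.006, 0], "angular": [0, 0, 0], "claw": 0.006}, {"dp": [0, -0.007, 0], "angular": [0, 0, 0], "claw": 0.006}]'

```text
t: 14.9
tcp_pos: [0.6195, -0.0602, 0.0439]
tcp_rot: [0.732, -0.681, -0.0, 0.001]
force: [-2.3, 0.8, 0.1]
width: 0.0113
```

Emit:
arm_command --increments '[{"dp": [0, -0.0015, 0], "angular": [0, 0, 0], "claw": 0.006}, {"dp": [0, -0.003, 0], "angular": [0, 0, 0], "claw": 0.006}, {"dp": [0, -0.0045, 0], "angular": [0, 0, 0], "claw": 0.006}, {"dp": [0, -0.006, 0], "angular": [0, 0, 0], "claw": 0.006}, {"dp": [0, -0.007, 0], "angular": [0, 0, 0], "claw": 0.006}]'

```text
t: 15.52
tcp_pos: [0.6266, -0.0597, 0.044]
tcp_rot: [0.732, -0.681, -0.0, 0.0]
force: [-1.9, 0.2, 0.5]
width: 0.0116
```

Emit:
arm_command --increments '[{"dp": [0, -0.0015, 0], "angular": [0, 0, 0], "claw": 0.006}, {"dp": [0, -0.003, 0], "angular": [0, 0, 0], "claw": 0.006}, {"dp": [0, -0.0045, 0], "angular": [0, 0, 0], "claw": 0.006}, {"dp": [0, -0.006, 0], "angular": [0, 0, 0], "claw": 0.006}, {"dp": [0, -0.007, 0], "angular": [0, 0, 0], "claw": 0.006}]'

```text
t: 16.15
tcp_pos: [0.6328, -0.0593, 0.0439]
tcp_rot: [0.733, -0.681, -0.001, 0.001]
force: [-6.1, -1.5, 2.4]
width: 0.0116
```

```bash
python3 favg.py; python3 chk.py
```

```text
[-5.47 -0.54  2.33] [0.31 0.58 0.86] [ 0.63291296 -0.05929932  0.04393436]
tray x -0.0515 lat 0.0003 F along -5.85
tcp [ 0.6329 -0.0593  0.0439] yaw -85.8 t 16.45 F [-5.8 -0.5  2.6] w 0.0116
dp [0.0003, -0.0, 0.0014] ang [0.2, 0.0, 0.1]
```

Emit:
arm_command --increments '[{"dp": [0, 0.0005, 0], "angular": [0, 0, 0], "claw": 0.006}, {"dp": [0, 0.001, 0], "angular": [0, 0, 0], "claw": 0.006}, {"dp": [0, 0.001, 0], "angular": [0, 0, 0], "claw": 0.006}]'

```text
t: 16.82
tcp_pos: [0.6326, -0.0594, 0.044]
tcp_rot: [0.732, -0.681, -0.0, 0.001]
force: [0.0, 0.4, -3.0]
width: 0.0113
```

```bash
python3 favg.py
```

```text
[ 0.41 -0.17 -2.63] [0.39 0.48 0.32] [ 0.63219239 -0.05939921  0.04395128]
```

Emit:
arm_command --increments '[{"dp": [0, 0, 0], "angular": [0, 0, 0], "claw": 0.02}, {"dp": [0, 0, 0], "angular": [0, 0, 0], "claw": 0.035}, {"dp": [0, 0, 0], "angular": [0, 0, 0], "claw": 0.05}, {"dp": [0, 0, 0], "angular": [0, 0, 0], "claw": 0.05}, {"dp": [0, 0, 0], "angular": [0, 0, 0], "claw": 0.05}]'

```text
t: 17.75
tcp_pos: [0.6322, -0.0594, 0.044]
tcp_rot: [0.733, -0.681, -0.001, 0.001]
force: [0.4, -0.0, 0.6]
width: 0.0497
```

Emit:
arm_command --increments '[{"dp": [0, 0, -0.03], "angular": [0, 0, 0], "claw": 0.05}, {"dp": [0, 0, -0.07], "angular": [0, 0, 0], "claw": 0.05}, {"dp": [0, 0.03, -0.12], "angular": [0, 0, 0], "claw": 0.05}, {"dp": [0, 0.08, -0.15], "angular": [0, 0, 0], "claw": 0.05}, {"dp": [0, 0.13, -0.16], "angular": [0, 0, 0], "claw": 0.05}]'

```text
t: 18.38
tcp_pos: [0.5034, -0.0694, 0.2074]
tcp_rot: [0.733, -0.681, 0.002, -0.0]
force: [0.3, -0.6, -0.1]
width: 0.05
```

Emit:
arm_command --increments '[{"dp": [0.03, 0.04, 0], "angular": [0, 0, 0], "claw": 0.05}, {"dp": [0.07, 0.06, 0], "angular": [0, 0, 0], "claw": 0.05}, {"dp": [0.12, 0.06, 0], "angular": [0, 0, 0], "claw": 0.05}, {"dp": [0.17, 0.06, 0], "angular": [0, 0, 0], "claw": 0.05}, {"dp": [0.2, 0.06, 0], "angular": [0, 0, 0], "claw": 0.05}]'

```text
t: 19.0
tcp_pos: [0.4582, -0.2756, 0.2081]
tcp_rot: [0.732, -0.681, 0.002, -0.0]
force: [-0.1, -0.1, 0.2]
width: 0.0504
```

```bash
python3 - <<'E'
from h import *
ims=[]
for c in ('top','scene'):
    im,d=camera(c); W=cloud(c,d)
    for n,lo,hi in (('fin',[.56,-.1,.035],[.70,-.02,.065]),('wall',[.63,-.14,.012],[.705,.05,.03])):
        p=W[np.all((W>lo)&(W<hi),-1)]
        if len(p)>5: print(c,n,len(p),p.max(0).round(4),[np.round(x,1) for x in cv2.minAreaRect(p[:,:2].astype(np.float32)*1000)])
    ims.append(im)
save('g.png',np.hstack([cv2.resize(ims[0][120:270,210:350],(390,418)),cv2.resize(ims[1][140:260,210:350],(390,418))]))
E
```

```text
top fin 61 [ 0.6681 -0.0482  0.0614] [array([638.9, -54.4]), array([59.2, 11.9]), np.float64(4.4)]
top wall 127 [0.7034 0.0372 0.0288] [array([672.3, -38.6]), array([ 66.3, 155.6]), np.float64(3.3)]
scene fin 116 [ 0.6699 -0.0483  0.0556] [array([638.3, -55.9]), array([62.9, 13.7]), np.float64(2.8)]
scene wall 177 [0.705  0.027  0.0299] [array([667.4, -45.9]), array([ 74.4, 145.4]), np.float64(0.3)]
```

View pics/g.png

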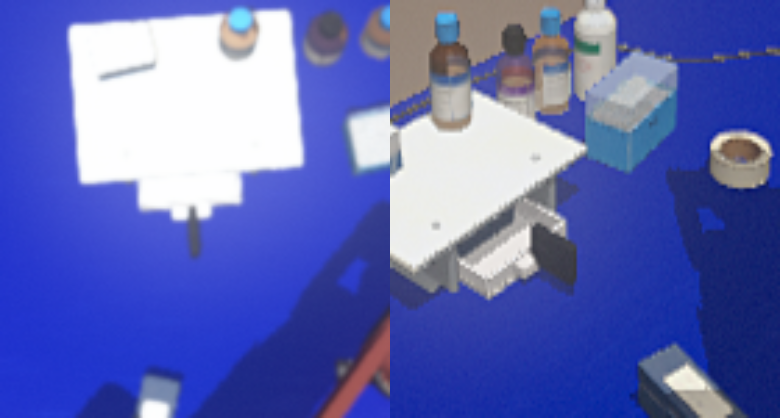

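The picture shows the tray under the shelf and straight, with its handle free at about (193,232) in the left half. The fin has not slipped back since release.

```bash
python3 -c "
from h import *
print(env.hand_in())"
```

```text
the job is handed in; nothing more can be done
None
```

The slide box is in the tray and the tray is resting against the backstop under the shelf. I handed the job in at about 19 s, and no verdict was reported.

- **Box:** I placed the middle-sized slide box (about 90 x 35 x 31 mm) flat and centred in the tray. A picture taken before the slide showed it flat and let go. It is hidden under the shelf now, so I could not check it again at the end.
- **Slide:** I gripped the tray by the fin, lined it up with the riser and slid it in, the last part in steps of 7 mm or less.
- **Backstop:** With tray x at about -0.05 m in the riser frame, the push rose from about 2 N to about 6 N over one step of about 6 mm. That fits the 0.6 N/mm pad. I then eased back about 0.7 mm, until the tool force was near zero, and let go.
- **Final pictures:** The fin is where it was released, to within 1–2 mm. Its yaw measured 4.4° from above and 2.8° from the side, against about 4° for the riser, and by the arm's readings it was on the centre line. The arm is clear, and I saw no sign that any bystander had moved, though I did not measure them again.

**Less certain:**
- I inferred the force left on the pad (about 2–3 N) from the push readings and did not measure it after release.
- An early reading of 3–4 N looked like contact but did not grow over the next 8 mm, so I took it as friction.
- In one fast stretch I pressed down on the tray with about 9 N and corrected it on the following steps.

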